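Fasten the pastry tool case

ROBOT

A 7-joint arm with a two-finger parallel gripper is mounted at the origin on a cart in front of the work surface, level with it; the furniture and walls round the work are solid. World frame = base frame: x ahead of the robot, y to its left, z up, the work surface at z = 0. Lengths are in m, angles in rad, forces in N, time in s.
With the tool pointing down it reaches from about 0.425 to 0.95 m from the base axis. Payload 4.7 kg.
Tool frame: the origin (TCP) lies midway between the tips of the shut fingers; the grasp point (between the pads) lies 19 mm behind it; x points along the fingers, z is the direction in which the jaws open and shut, and the axes are right-handed (so a half turn about x gives the same grasp; the last joint's range is limited). The gripper opens to 85 mm and grips with 20 to 120 N. Pads are 22 mm wide; open, the fingers measure 114 mm over their backs; the gripper's body (76 mm by 85 mm) begins 54 mm behind the grasp point. The pads swing forward as they close: fully open they stand 13 mm farther back than shut.
Start: joints at [-1.228, 0.469, -0.049, 1.532, 0.024, 1.141, -0.082], TCP at [0.245, 0.629, 0.231] pointing down, gripper open.
Joint ranges: [-2.59, 2.59], [-0.33, 1.99], [-1.39, 1.29], [0.1, 2.45], [-1.04, 4.18], [0.21, 1.99], [-2.66, 2.66]. Speed limits (rad/s): [2.57, 2.57, 3.14, 3.14, 3.14, 3.14, 3.14].

INTERFACE

Orientations are given as a 3x3 rotation matrix whose columns are the frame's x, y, z axes.
In Python, from station import observe, cams, robot gives the robot as it stands.
- The arm moves only by the shell command python3 -m jog 'ROWS' [FORCE]. ROWS is JSON, a list of rows, each an object of numbers: "gripper": the closure, from -1 (fully open) to 1 (shut), so that 0 is half open; "x", "y", "z": the shift along the tool's x, y, z in mm; "spin": the turn about the tool's x in degrees. In form: [{"gripper": .., "x": .., "y": .., "z": .., "spin": ..}, ...]. A call has 1 to 5 rows; each row shifts and turns the pose as measured when the row begins, along the tool's axes as they then stand; what a row does not reach is not made up. A row lasts 1/10 s, in which the tool goes at most 50 mm and 8.59 degrees, less where a joint would pass 70% of its speed; a pose out of reach is approached as far as the arm can. A call with a gripper value outside its range is refused whole. The fingers move at their own pace and stop on an object; FORCE is the grip in N (left out, the last holds). Time passes only in rows, so rows that do not move let the fingers close. It gives the time, the measured TCP pose, the force and the opening at its end, in the units of the state.
- observe(): the state, without advancing time (a new reading comes with each control period).
- cams.snapshot(name): name is "side" or "top"; returns a dict with "frame" (384x512x3 uint8, blue, green, red), "range_z" (384x512 float32, m along the optical axis (not along the pixel's ray), 0 where there is no reading), "intrinsics" (3x3 intrinsics, pixels), "position" and "rotation" of the camera in the world. Camera axes: x right, y up, looking along -z (the intrinsics and any distortion apply to the point x, -y, -z); pixel columns grow to the right and rows downward; lengths in m; the calibration is good to about 2 mm. A picture is of the moment at which its call begins.
- robot.finish_job(): hands the job in, once; it reports no verdict.
The state is a dict: "clock": time; "qpos": joint angles; "qvel": joint speeds; "joint_torque": joint torques, N m; "position": TCP position; "orientation": TCP orientation; "contact_force": force on the tool from outside, world axes, zero at the start; "wrist_torque": the same for the moment, N m; "finger_gap": finger opening in m.
Only numpy, scipy, OpenCV 4.12 (cv2) and the standard library are available. Lean on these libraries where they do the work, as an engineer would, in place of code of your own. Each camera call takes 0.05 s, during which the arm holds its last target. There are 200 camera calls.

TASK

Two tool cases with open draw latches stand on the worktop. Fasten the latch of the wider case: lay its wire loop over the keeper so that the loop's bar hooks under the keeper's lip, then press the lever over, past centre, until it lies flat on the case. Leave the latch of the narrower case open as it is.

Things in the scene. Friction and masses are not known exactly. Their poses are not given: they have to be found in the camera images.
- wide: The wider case: grey, aluminium edges, fixed, 170 deep (x), 180 wide (y), 90 high; the narrower is 110 wide. Origin: centre of its underside. Axes: z up, x from lever to keeper (roughly away from robot), y along the lever's hinge, loop bar and width. The lever's hinge axis is at x = -10, z = 106 mm. The loop turns on a pin in the lever 22 mm from that axis (4 mm to -x when the lever is upright).
- wide_keeper (a point): Seat under the wider case's keeper hook: where the middle of the loop's bar lies when latched, against the post and under the lip, 8.5 mm above the case top, 62.5 mm in x from the hinge axis. Axes as the case's. The hook is 30 mm wide (y) and opens to +x; lip top 17 mm above the case top, lip end 2.5 mm to +x of this point.
- wide_bar_mid (a point): Middle of the wider loop's cross bar: 7 mm thick, 59 wide, along y; loop 80 long, z from pin to bar. It starts nearly upright, leaning back to -x on a stop, bar centre 40 to 50 mm above the lever's end, so a fingertip fits behind it. Pushed to +x past upright it drops by its weight beyond the lip, bar 15 mm past the seat, if the lever still leans to +x. Stretches 4 mm (20 N) when latched.
- wide_lever_tip (a point): Centre of the rounded 9 mm thick end of the wider case's lever, a steel plate 30 mm wide (y), 5 mm thick; this point is 61 mm from the hinge axis. z points from hinge to end, x is the normal of the face to push (towards the keeper when upright, up when flat). The lever stands between the loop's rods (45 mm clear).
- wide_lever (a joint): Wider case's lever angle, rad: 0 upright, negative leaning to the keeper (+x), 1.57 flat over the case on the -x side (hard stop, plate centre 16 mm above the case top). Starts -0.45 to -0.25 and stays where left (under 1 N at its end; a few N while drawing the hooked loop tight). With the loop hooked it passes centre at about 1.2, then the spring snaps it flat and holds it.
- narrow_bar_mid (a point): Middle of the loop bar of the same latch, also open, on the narrower case (170 x 110 x 90 mm) beside the wider one. To be left alone.

How it is judged:
On the way:
1. the loop of the wider case lies over its keeper, the bar lower than the lip and on its far side, with the lever still up (z of wide_bar_mid in the frame of wide_keeper below 0.003 m and x of wide_bar_mid in the frame of wide_keeper above -0.003 m and value of joint wide_lever below 1.1 rad), for 0.1 s.
At the end, for the whole second after the job is handed in: The wider case's lever lies flat (joint above 1.47 rad) and stays there, and the middle of its loop's bar is within 8 mm of the keeper's seat (value of joint wide_lever above 1.47 rad and distance between wide_bar_mid and wide_keeper below 0.008 m); the robot touches nothing.
It fails at once if the loop of the narrower case is moved by more than 40 mm (distance of narrow_bar_mid from where it was at the start of the episode above 0.04 m).
It also fails if it takes over 40 s, if anything falls off the work surface, if the arm or the gripper's body presses on something with over 40 N, if the wrist force passes 120 N, or if a joint passes its speed limit or range.

## Working session

There is one attempt and no reset: what is moved stays moved. The work goes in short steps, Python scripts to look and compute and a shell command to move; the robot and the scene stay as the last step left them, time stands still between calls to the robot, and variables do not carry over. Pictures are saved under pics/ and viewed, about 8 in all and at most 12, crops included, and the job is handed in when it is done.

```bash
mkdir -p pics; ls
cat > h.py <<'E'
import numpy as np, cv2
from station import observe, cams, robot
def snap(n,f):
    s=cams.snapshot(n); np.savez(''+n+'.npz',**s); cv2.imwrite('pics/'+f,s['frame']); return s
def world(s,u,v,d=None):
    K=s['intrinsics']; d=s['range_z'][int(v),int(u)] if d is None else d
    p=np.array([(u-K[0,2])/K[0,0]*d,-(v-K[1,2])/K[1,1]*d,-d]); return s['position']+s['rotation']@p
def load(n): return dict(np.load(''+n+'.npz'))
E
python3 - <<'E'
from h import *
a=snap('side','s1.png');b=snap('top','t1.png')
cv2.imwrite('pics/both.png',np.hstack([a['frame'],b['frame']])[:, :])
for s in(a,b):print(s['position'],s['rotation'].round(2).tolist(),s['intrinsics'].tolist(),[k for k in s])
o=observe();print(o['clock'],o['position'],o['orientation'],o['contact_force'])
E
```

```text
pics
[0.45101534 0.58234769 0.63622575] [[-0.98, 0.15, -0.17], [-0.22, -0.59, 0.78], [0.01, 0.79, 0.61]] [[350.4985807041353, 0.0, 259.8099461206445], [0.0, 350.4985807041353, 195.69007349097157], [0.0, 0.0, 1.0]] ['frame', 'range_z', 'intrinsics', 'position', 'rotation']
[ 0.51066645 -0.06859272  1.00426203] [[0.03, 1.0, -0.08], [-1.0, 0.02, -0.01], [-0.01, 0.08, 1.0]] [[412.1711778992882, 0.0, 254.64641322150163], [0.0, 412.1711778992882, 194.81674989649042], [0.0, 0.0, 1.0]] ['frame', 'range_z', 'intrinsics', 'position', 'rotation']
0.1 [0.24500136 0.62840225 0.23035299] [[-6.12410641e-04 -9.31686081e-01  3.63263914e-01]
 [-1.66283832e-03  3.63264428e-01  9.31684598e-01]
 [-9.99998430e-01 -3.34755944e-05 -1.77171032e-03]] [ 0.36218964  0.52356851 -0.245765  ]
```

View pics/s1.png

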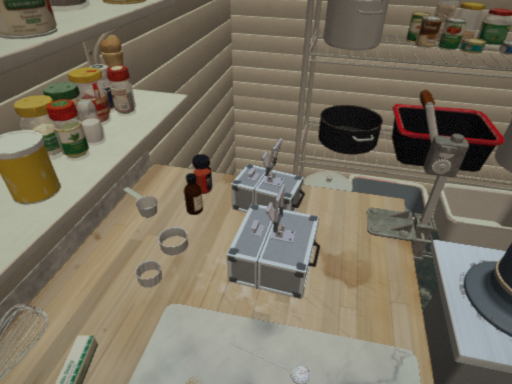

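View pics/t1.png

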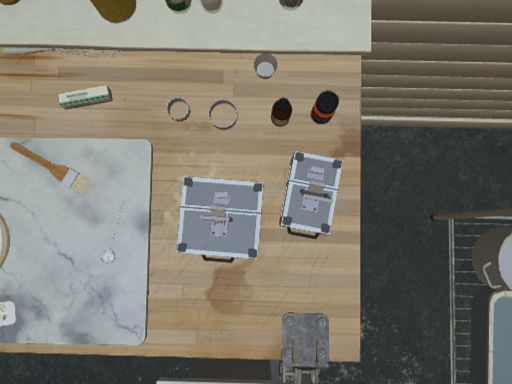

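The side view shows the wide case in front (~(275,250)) and the narrow one behind it (~(267,188)). In the top view, the wide case is at cols 178–263, rows 178–258, with its latch at ~(220,215). The narrow case is at ~(312,193). The arm is out of view.

Run:
```python
from h import *
a=load('side');b=load('top')
A=cv2.resize(a['frame'][190:300,215:335],None,fx=5,fy=5,interpolation=cv2.INTER_CUBIC)
B=cv2.resize(b['frame'][165:270,170:270],None,fx=5,fy=5,interpolation=cv2.INTER_CUBIC)
h=max(A.shape[0],B.shape[0]);P=lambda i:cv2.copyMakeBorder(i,0,h-i.shape[0],0,0,0)
im=np.hstack([P(A),P(B)]);print(im.shape);cv2.imwrite('pics/c1.png',cv2.resize(im,None,fx=.72,fy=.72))
# height maps
def cloud(s):
    v,u=np.mgrid[0:384,0:512];K=s['intrinsics'];d=s['range_z']
    p=np.stack([(u-K[0,2])/K[0,0]*d,-(v-K[1,2])/K[1,1]*d,-d],-1);return p@s['rotation'].T+s['position']
for n,s in(('side',a),('top',b)):
    c=cloud(s)
    print(n)
    for (u,v) in ([(230,258),(263,283),(303,296),(319,215),(250,208)] if n=='side' else [(185,180),(261,182),(256,256),(180,253),(220,200),(220,228)]): print(u,v,c[v,u].round(4))
    m=(c[...,2]>.085)&(c[...,2]<.1)&(s['range_z']>0)&(abs(c[...,1])<.25)&(c[...,0]>.3)&(c[...,0]<.7)
    n_,l,st,ce=cv2.connectedComponentsWithStats(m.astype('u1'))
    for i in range(1,n_):
        if st[i,4]>300:
            q=c[l==i][:,:2].astype('f4');r=cv2.minAreaRect(q*1000);print(st[i],r,np.median(c[l==i][:,2]))
    m=(c[...,2]>.108)&(c[...,2]<.25)&(s['range_z']>0)&(abs(c[...,1]-.0)<.13)&(c[...,0]>.38)&(c[...,0]<.62)
    for v,u in np.argwhere(m):print((u,v),(c[v,u]*1000).round().astype(int).tolist(),end=' ')
    print()
```

```text
(550, 1100, 3)
side
230 258 [0.6174 0.1001 0.0814]
263 283 [0.5446 0.1019 0.0226]
303 296 [4.557e-01 9.840e-02 1.000e-04]
319 215 [ 4.464e-01 -1.829e-01 -3.000e-04]
250 208 [ 0.6144 -0.0612  0.0895]
[ 231  164   72   37 1335] ((599.0863037109375, -188.05194091796875), (112.80689239501953, 171.76895141601562), 80.92440032958984) 0.09010736530618502
[ 226  203   93   71 3984] ((537.356689453125, 14.031814575195312), (182.99441528320312, 170.38270568847656), 86.50533294677734) 0.09002335352008073
(np.int64(282), np.int64(184)) [532, -9, 212] (np.int64(283), np.int64(184)) [530, -12, 210] (np.int64(284), np.int64(184)) [528, -13, 210] (np.int64(281), np.int64(185)) [534, -7, 210] (np.int64(282), np.int64(185)) [532, -6, 212] (np.int64(283), np.int64(185)) [530, -9, 210] (np.int64(284), np.int64(185)) [528, -11, 209] (np.int64(281), np.int64(186)) [533, -2, 212] (np.int64(282), np.int64(186)) [531, -4, 211] (np.int64(283), np.int64(186)) [529, -5, 210] (np.int64(284), np.int64(186)) [528, -13, 205] (np.int64(280), np.int64(187)) [535, -1, 209] (np.int64(281), np.int64(187)) [533, 0, 211] 
[... 28227 characters left out ...]
[527, 8, 109] (np.int64(223), np.int64(221)) [527, 5, 110] (np.int64(229), np.int64(221)) [527, -10, 150] (np.int64(230), np.int64(221)) [527, -12, 143] (np.int64(213), np.int64(222)) [525, 27, 111] (np.int64(214), np.int64(222)) [525, 25, 111] (np.int64(218), np.int64(222)) [525, 16, 110] (np.int64(219), np.int64(222)) [525, 14, 110] (np.int64(220), np.int64(222)) [525, 12, 109] (np.int64(221), np.int64(222)) [525, 10, 110] (np.int64(222), np.int64(222)) [525, 8, 109] (np.int64(223), np.int64(222)) [525, 5, 112] (np.int64(213), np.int64(223)) [522, 27, 112] (np.int64(223), np.int64(223)) [523, 5, 113] (np.int64(213), np.int64(224)) [520, 27, 111] (np.int64(223), np.int64(224)) [521, 5, 109]
```

View pics/c1.png

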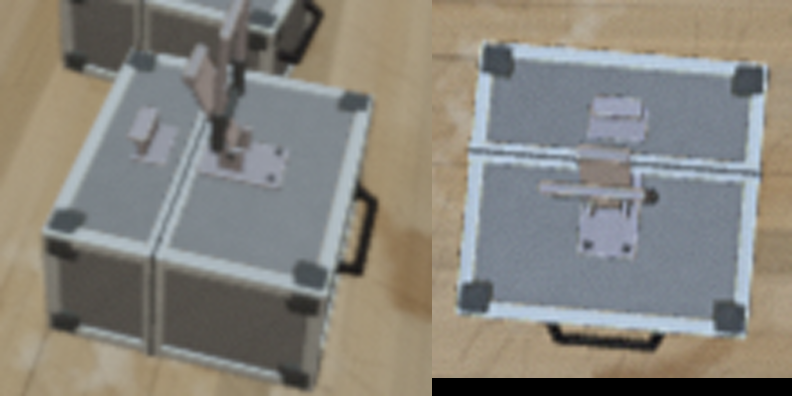

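The measurements agree. Case yaw is about -3.5°, hinge at (527,15) and seat at (590,11,98). The bar is at (532,15,207) and the lever tip at about (554,13,161), so the lever is near -0.45 rad. I'm moving behind the loop now.

```bash
python3 -m jog '[{"gripper":1,"x":-15,"y":0,"z":0,"spin":-6},{"gripper":1,"x":-15,"y":0,"z":0,"spin":-6},{"gripper":1,"x":0,"y":0,"z":-40,"spin":-5.8}]' 40
```

```text
clock: 0.4
position: [0.2377, 0.5906, 0.2579]
orientation: [[-0.002, -0.999, 0.047], [-0.005, 0.047, 0.999], [-1.0, 0.002, -0.005]]
contact_force: [0.8, -0.7, 0.0]
finger_gap: 0.0439
```

```bash
python3 -m jog '[{"gripper":1,"x":0,"y":-30,"z":-40,"spin":0},{"gripper":1,"x":0,"y":-30,"z":-40,"spin":0},{"gripper":1,"x":0,"y":-30,"z":-40,"spin":0},{"gripper":1,"x":0,"y":-30,"z":-40,"spin":0},{"gripper":1,"x":0,"y":-30,"z":-40,"spin":0}]'; python3 -m jog '[{"gripper":1,"x":0,"y":-24,"z":-43,"spin":0},{"gripper":1,"x":0,"y":-24,"z":-43,"spin":0},{"gripper":1,"x":0,"y":-24,"z":-43,"spin":0},{"gripper":1,"x":0,"y":-24,"z":-43,"spin":0},{"gripper":1,"x":0,"y":-20,"z":-43,"spin":0}]'
```

```text
clock: 0.9
position: [0.3735, 0.3828, 0.2562]
orientation: [[-0.008, -1.0, 0.03], [-0.006, 0.03, 1.0], [-1.0, 0.007, -0.006]]
contact_force: [0.7, 0.7, 0.5]
finger_gap: -0.0001
clock: 1.4
position: [0.4833, 0.1591, 0.2558]
orientation: [[-0.008, -0.999, 0.031], [-0.007, 0.031, 1.0], [-1.0, 0.008, -0.007]]
contact_force: [1.2, -0.7, -0.3]
finger_gap: -0.0002
```

```bash
python3 -m jog '[{"gripper":1,"x":0,"y":0,"z":-45,"spin":1.7},{"gripper":1,"x":0,"y":0,"z":-45,"spin":0},{"gripper":1,"x":0,"y":0,"z":-40,"spin":0},{"gripper":1,"x":0,"y":0,"z":-10,"spin":0},{"gripper":1,"x":0,"y":0,"z":0,"spin":0}]'
python3 - <<'E'
from h import *
a=snap('side','s2.png');b=snap('top','t2.png')
A=cv2.resize(a['frame'][120:300,215:335],None,fx=3,fy=3,interpolation=2)
B=cv2.resize(b['frame'][135:315,165:285],None,fx=3,fy=3,interpolation=2)
cv2.imwrite('pics/c2.png',np.hstack([A,B]))
E
```

```text
clock: 1.9
position: [0.4759, 0.0053, 0.2558]
orientation: [[-0.009, -0.997, 0.077], [-0.009, 0.077, 0.997], [-1.0, 0.008, -0.01]]
contact_force: [-0.6, 1.4, -0.1]
finger_gap: 0.0
```

View pics/c2.png

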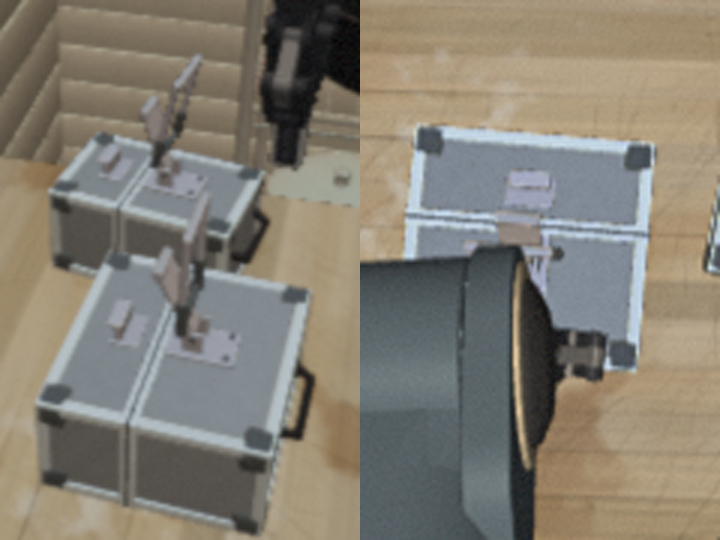

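Both latches are unchanged, and the closed fingertips (left crop ~(285,155)) are behind and above the wide loop. I'll centre in y and go down to just below bar height.

```bash
python3 -m jog '[{"gripper":1,"x":25,"y":0,"z":12,"spin":-0.9},{"gripper":1,"x":25,"y":0,"z":0,"spin":0},{"gripper":1,"x":8,"y":0,"z":0,"spin":0},{"gripper":1,"x":0,"y":-10,"z":0,"spin":0},{"gripper":1,"x":0,"y":-10,"z":0,"spin":0}]'
```

```text
clock: 2.5
position: [0.4988, 0.0282, 0.197]
orientation: [[-0.007, -0.999, 0.041], [-0.005, 0.041, 0.999], [-1.0, 0.006, -0.006]]
contact_force: [0.3, 0.4, 0.1]
finger_gap: 0.0001
```

```bash
python3 -m jog '[{"gripper":1,"x":2,"y":0,"z":-10,"spin":0},{"gripper":1,"x":0,"y":-8,"z":0,"spin":0},{"gripper":1,"x":0,"y":-8,"z":0,"spin":0},{"gripper":1,"x":0,"y":-8,"z":0,"spin":0},{"gripper":1,"x":0,"y":-8,"z":0,"spin":0}]'
```

```text
clock: 3.0
position: [0.5365, 0.0158, 0.1977]
orientation: [[-0.0, -0.999, 0.042], [-0.005, 0.042, 0.999], [-1.0, 0.0, -0.005]]
contact_force: [0.1, -0.2, 0.6]
finger_gap: 0.0001
```

```bash
python3 -m jog '[{"gripper":1,"x":0,"y":-10,"z":0,"spin":0},{"gripper":1,"x":0,"y":-10,"z":0,"spin":0},{"gripper":1,"x":0,"y":-10,"z":0,"spin":0},{"gripper":1,"x":0,"y":0,"z":0,"spin":0}]'
python3 - <<'E'
from h import *
a=snap('side','s3.png');b=snap('top','t3.png')
A=cv2.resize(a['frame'][120:300,215:335],None,fx=3,fy=3,interpolation=2)
cv2.imwrite('pics/c3.png',A)
E
```

```text
clock: 3.4
position: [0.5708, 0.0146, 0.1978]
orientation: [[0.001, -0.999, 0.042], [-0.005, 0.042, 0.999], [-1.0, -0.001, -0.005]]
contact_force: [-0.0, 0.1, 0.1]
finger_gap: -0.0
```

View pics/c3.png

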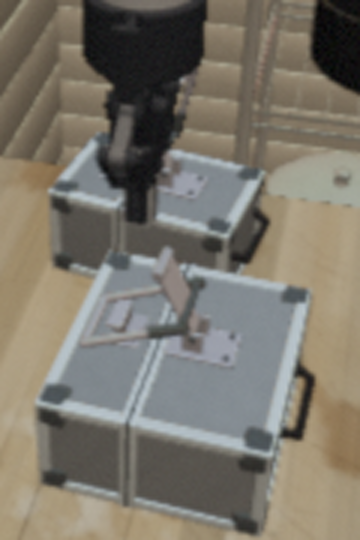

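The loop has dropped over the keeper, which is at ~(120,315) inside the loop. The bar runs from (108,297) to (82,345). I'll check its position by depth.

Run:
```python
from h import *
s=load('side');K=s['intrinsics'];d=s['range_z']
v,u=np.mgrid[0:384,0:512]
c=np.stack([(u-K[0,2])/K[0,0]*d,-(v-K[1,2])/K[1,1]*d,-d],-1)@s['rotation'].T+s['position']
t=np.radians(-3.5);e=np.array([[np.cos(t),np.sin(t)],[-np.sin(t),np.cos(t)]])
L=(c[...,:2]-[.5274,.0146])@e.T*1000
z=c[...,2]*1000
m=(z>93)&(z<180)&(L[...,0]>20)&(L[...,0]<100)&(abs(L[...,1])<35)
for vv in range(200,245,3):
    print(vv,[(int(x),*L[vv,x].round().astype(int).tolist(),int(z[vv,x])) for x in np.where(m[vv])[0]][:9])
```

```text
200 []
203 [(269, 30, -11, 164), (270, 27, -12, 165), (271, 26, -14, 163)]
206 [(267, 31, 0, 164), (268, 28, 1, 166), (269, 26, 0, 166), (270, 25, -4, 163), (271, 24, -6, 162), (272, 23, -12, 157)]
209 [(266, 30, 11, 165), (267, 28, 10, 165), (268, 26, 10, 165), (269, 25, 6, 163), (270, 24, 2, 160), (272, 21, -5, 155)]
212 [(265, 31, 13, 158), (266, 29, 14, 160), (267, 27, 16, 161), (268, 24, 16, 163), (269, 23, 11, 159), (270, 22, 7, 155), (271, 20, 5, 155)]
215 [(264, 44, -28, 113), (265, 42, -28, 114), (266, 39, -26, 116), (267, 37, -26, 116), (268, 25, 14, 152), (269, 22, 16, 155), (270, 21, 13, 152)]
218 [(249, 80, -26, 97), (250, 77, -25, 98), (251, 75, -26, 98), (252, 72, -24, 101), (253, 69, -24, 101), (254, 67, -23, 103), (255, 64, -23, 103), (256, 62, -23, 104), (257, 60, -24, 104)]
221 [(247, 81, -15, 96), (248, 79, -15, 96), (249, 77, -17, 95), (253, 64, -8, 107), (254, 62, -9, 106), (255, 60, -9, 106), (256, 58, -10, 107), (257, 56, -10, 107), (258, 54, -13, 105)]
224 [(246, 80, -4, 96), (247, 77, -3, 98), (248, 76, -7, 95), (252, 64, 2, 106), (253, 62, 1, 106), (254, 59, 2, 108), (255, 56, 3, 109), (256, 54, 2, 109), (257, 54, -4, 104)]
227 [(244, 80, 10, 99), (245, 79, 7, 97), (246, 77, 5, 96), (247, 76, 2, 94), (250, 65, 13, 106), (251, 63, 13, 107), (252, 60, 13, 108), (253, 58, 12, 108), (254, 56, 12, 108)]
230 [(243, 80, 16, 96), (244, 78, 15, 96), (245, 76, 15, 96), (253, 57, 16, 102), (254, 55, 14, 101), (255, 53, 13, 100), (256, 53, 5, 94), (257, 45, 25, 113), (258, 43, 26, 115)]
233 [(241, 81, 28, 97), (242, 79, 27, 97), (243, 77, 28, 98), (244, 74, 29, 100), (245, 72, 28, 100), (246, 70, 28, 100), (247, 67, 28, 101), (248, 65, 28, 102), (249, 62, 29, 103)]
236 []
239 []
242 []
```

The bar is at local x≈78 and z≈93.5, past and below the lip, with the lever still up. Next I'll go to the keeper side of the lever and lower the fingers.

```bash
python3 -m jog '[{"gripper":1,"x":0,"y":-15,"z":0,"spin":-0.5},{"gripper":1,"x":0,"y":0,"z":0,"spin":0},{"gripper":1,"x":22,"y":0,"z":-1,"spin":0},{"gripper":1,"x":20,"y":0,"z":0,"spin":0},{"gripper":1,"x":0,"y":0,"z":0,"spin":0}]'
```

```text
clock: 4.0
position: [0.5813, 0.0131, 0.1552]
orientation: [[-0.003, -0.999, 0.033], [-0.004, 0.033, 0.999], [-1.0, 0.003, -0.004]]
contact_force: [-0.0, -0.0, -0.1]
finger_gap: -0.0
```

```bash
python3 -m jog '[{"gripper":1,"x":0,"y":10,"z":0,"spin":0.5},{"gripper":1,"x":0,"y":10,"z":0,"spin":0},{"gripper":1,"x":0,"y":10,"z":0,"spin":0},{"gripper":1,"x":0,"y":10,"z":0,"spin":0},{"gripper":1,"x":0,"y":0,"z":0,"spin":0}]'
```

```text
clock: 4.5
position: [0.5384, 0.0151, 0.1591]
orientation: [[0.003, -0.999, 0.042], [-0.003, 0.042, 0.999], [-1.0, -0.003, -0.002]]
contact_force: [0.1, 0.2, 0.4]
finger_gap: 0.0003
```

```bash
python3 -m jog '[{"gripper":1,"x":1,"y":9,"z":0,"spin":0},{"gripper":1,"x":3,"y":9,"z":0,"spin":0},{"gripper":1,"x":5,"y":9,"z":0,"spin":0},{"gripper":1,"x":0,"y":0,"z":0,"spin":0}]'
python3 - <<'E'
from h import *
a=snap('side','s4.png')
cv2.imwrite('pics/c4.png',cv2.resize(a['frame'][150:270,215:335],None,fx=4,fy=4,interpolation=2))
E
```

```text
clock: 4.9
position: [0.5105, 0.0165, 0.1505]
orientation: [[0.007, -0.999, 0.042], [-0.002, 0.042, 0.999], [-1.0, -0.007, -0.002]]
contact_force: [2.5, -0.3, -0.3]
finger_gap: 0.0
```

View pics/c4.png

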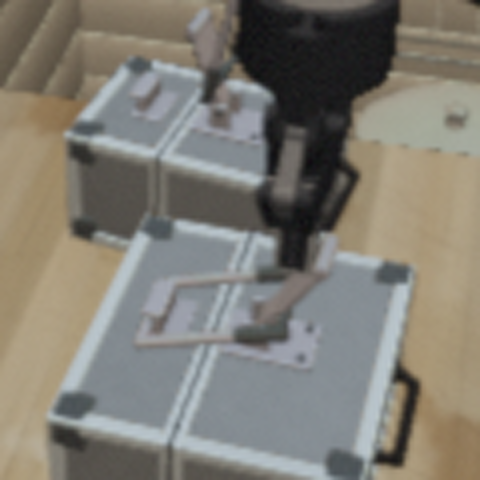

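The bar is now against the keeper under the lip (~(150,315)). The lever leans back at about 0.6 rad with the finger on its face. I'll keep following the arc.

```bash
python3 -m jog '[{"gripper":1,"x":5,"y":6,"z":0,"spin":0},{"gripper":1,"x":5,"y":6,"z":0,"spin":0},{"gripper":1,"x":6,"y":5,"z":0,"spin":0},{"gripper":1,"x":7,"y":4,"z":0,"spin":0},{"gripper":1,"x":0,"y":0,"z":0,"spin":0}]'
```

```text
clock: 5.45
position: [0.4884, 0.0174, 0.1256]
orientation: [[0.006, -0.999, 0.042], [-0.002, 0.042, 0.999], [-1.0, -0.006, -0.002]]
contact_force: [-0.4, 0.4, 0.2]
finger_gap: -0.0
```

```bash
python3 -m jog '[{"gripper":1,"x":6,"y":3,"z":0,"spin":0},{"gripper":1,"x":6,"y":3,"z":0,"spin":0},{"gripper":1,"x":5,"y":0,"z":0,"spin":0},{"gripper":1,"x":2,"y":0,"z":0,"spin":0}]'; python3 -m jog '[{"gripper":1,"x":-30,"y":0,"z":0,"spin":0},{"gripper":1,"x":-40,"y":0,"z":0,"spin":0},{"gripper":1,"x":-40,"y":20,"z":0,"spin":0},{"gripper":1,"x":-30,"y":20,"z":0,"spin":0},{"gripper":1,"x":0,"y":0,"z":0,"spin":0}]'
python3 - <<'E'
from h import *
s=snap('side','s5.png')
cv2.imwrite('pics/c5.png',cv2.resize(s['frame'][150:270,215:335],None,fx=4,fy=4,interpolation=2))
K=s['intrinsics'];d=s['range_z']
v,u=np.mgrid[0:384,0:512]
c=np.stack([(u-K[0,2])/K[0,0]*d,-(v-K[1,2])/K[1,1]*d,-d],-1)@s['rotation'].T+s['position']
t=np.radians(-3.5);e=np.array([[np.cos(t),np.sin(t)],[-np.sin(t),np.cos(t)]])
L=(c[...,:2]-[.5274,.0146])@e.T*1000;z=c[...,2]*1000
for a,b,y0,y1 in((-66,-55,-12,12),(-55,-35,-12,12),(-35,-15,-12,12)):
    m=(L[...,0]>a)&(L[...,0]<b)&(L[...,1]>y0)&(L[...,1]<y1);print(a,b,np.percentile(z[m],[10,50,90]).round(1),m.sum())
m=(abs(L[...,1])<34)&(abs(L[...,1])>18)&(L[...,0]>52)&(L[...,0]<90)&(z>94)&(z<120);print('bar',L[m].max(0),np.percentile(L[m][:,0],[5,50,95]).round(1),np.median(z[m]))
E
```

```text
clock: 5.85
position: [0.4807, 0.0174, 0.1076]
orientation: [[0.001, -0.999, 0.043], [-0.001, 0.043, 0.999], [-1.0, -0.001, -0.001]]
contact_force: [-11.0, -0.3, 38.0]
finger_gap: 0.0002
clock: 6.35
position: [0.4399, 0.0192, 0.2516]
orientation: [[-0.0, -0.999, 0.044], [-0.002, 0.044, 0.999], [-1.0, 0.0, -0.002]]
contact_force: [0.7, 1.3, -0.6]
finger_gap: 0.0001
-66 -55 [ 89.1 111.1 520.6] 81
-55 -35 [ 89.6 109.9 497.7] 201
-35 -15 [ 91.8 108.5 109.9] 83
bar [65.73104627 30.49900079] [52.6 59.  65.1] 98.21872818199517
```

View pics/c5.png

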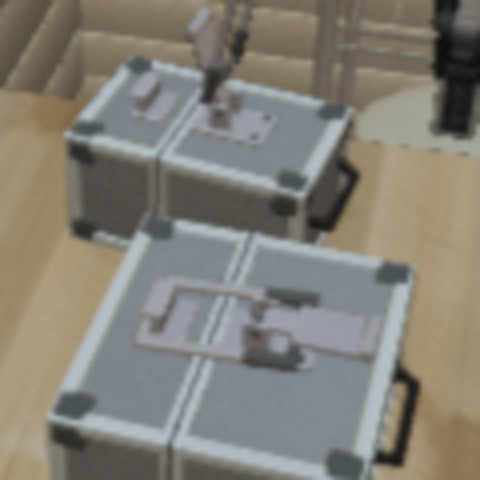

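The lever lies flat (~(340,330)) with its surface at z≈109–111 mm. The bar is at the hook, its outer edge 65.7 mm from the hinge axis (expected 66). The gripper is clear, so I'm handing in.

```bash
python3 -m jog '[{"gripper":1,"x":0,"y":0,"z":0,"spin":0},{"gripper":1,"x":0,"y":0,"z":0,"spin":0}]'; python3 -c "
from h import *
print(robot.finish_job())"
```

```text
clock: 6.6
position: [0.4394, 0.019, 0.2478]
orientation: [[-0.006, -0.999, 0.044], [-0.003, 0.044, 0.999], [-1.0, 0.005, -0.004]]
contact_force: [0.2, -0.3, -0.1]
finger_gap: -0.0001
the job is handed in; nothing more can be done
None
```

The wider case's latch is fastened, and I handed the job in at about 6.6 s. With shut fingers I pushed the loop over the keeper, then pushed the lever back past centre and pressed it flat.

**On the way:** depth put the bar about 15 mm past the seat at z ≈ 94 mm, below the lip, with the lever still up at about -0.45 rad.

**Last checks:**
- **Lever:** it lies flat, with its top at about 109–111 mm and 108.5 mm expected.
- **Bar:** it is at the seat, with its outer edge at 65.7 mm and 66 mm expected.
- **Gripper:** it is about 140 mm clear of the case, and the measured force is near zero.
- **Narrow latch:** its loop looked still open and untouched in the last picture; I did not measure it.

**Force:** the final press read 38 N down and 11 N sideways, about 40 N in total. It came through the fingertips, so the 40 N limit on the arm and gripper body should not apply, and it was well under the 120 N wrist limit. No check failed or disagreed.

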